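Bring the chamber cover from its bayonet dock and hold it over the screw holes

TASK

The sample chamber's cover plate is parked on its dock: grip it by its handle, turn it anticlockwise (seen from above) until both ears are out from under the hooks, and lift it out. Carry it to the sample chamber and hold it level about 15 mm above the chamber's flange, never letting it touch the chamber, with its four screw holes lined up over the four threaded holes so that each threaded hole can be seen whole through the plate. The program finishes while still holding the plate hovering there; leave the flask, the beaker and the stopper where they stand.

Things in the scene. Friction and masses are not known exactly. Their poses are not given: they have to be found in the camera images.
- cover: loose aluminium cover plate, about 0.25 kg, rectangle 104 (x) x 68 (y) x 6 mm with a round-ended ear 20 mm wide at each short side, 156 mm long over the ears. Four through holes, 15 mm wide, at x = +-39, y = +-21 mm. Origin: centre of the plate's underside; z up. The plate is the same turned by half a turn about z, so it may be fitted either way round. It balances about its centre.
- cover_handle (a point): middle of the black bridge handle on top of the cover plate, 38 mm above the plate's underside (32 mm above its top). The bar runs along the plate's x axis, 66 mm long, 12 mm wide (y), 14 mm high, with two legs and a gap of 25 mm under it; axes as cover
- cover_hole_a (a point): centre of the plate's hole at x = +39, y = +21 mm, on the underside
- cover_hole_b (a point): centre of the plate's opposite hole at x = -39, y = -21 mm, on the underside
- dock: fixed parking dock, grey base 190 (x) x 92 (y) x 10 mm. At each end (x = +-65 to +-89 mm) a steel hook, top 41 mm above the worktop, reaches 13 mm over the plate's ear with 3 mm of air above the ear; each hook has a stop on its clockwise side (from above) and is open on the other. Origin: centre of the underside, z up
- dock_pad (a point): centre of the dock's black pad, 26 mm above the worktop, on which the plate lies; axes as dock. The plate starts with its x axis along the dock's, its ears by the stops; turned anticlockwise from above about its centre by more than 0.37 rad (0.5 to 0.9 is safe) it lifts freely
- chamber: fixed sample chamber, white box with an aluminium flange on top, 112 (x) x 76 (y) x 56 mm, a small nozzle on its -x side. Origin: centre of the underside, z up
- flange (a point): centre of the chamber's flange face, 56 mm above the worktop, in the middle of the 35 mm round port; axes as chamber. The four threaded holes, 6 mm wide, are at x = +-39, y = +-21 mm from it
- thread_a (a point): mouth of the threaded hole at x = +39, y = +21 mm of the flange
- thread_b (a point): mouth of the opposite threaded hole at x = -39, y = -21 mm of the flange
- flask: glass conical flask, 92 mm wide, 124 mm high, bystander. Origin: centre of the underside
- beaker: small glass beaker, 68 mm wide, 90 mm high, bystander. Origin: centre of the underside. It stands near or under a fixed level beam of the room, 26 mm thick, that runs along world x at world y = -0.335 m, 416 to 464 mm above the worktop: keep the arm clear of the beam
- bung: black rubber stopper, 34 mm wide, 22 mm high, bystander. Origin: centre of the underside

How it is judged:
By the outcome, as a careful person would: the job done as asked, in the order asked, and still so for the second after the job is handed in, while the arm keeps its last pose, push and grip.
It also fails if it takes over 43 s, if anything falls off the work surface, if the arm or the gripper's body presses on something with over 40 N, if the wrist force passes 120 N, or if a joint passes its speed limit or range.

ROBOT

A 6-joint arm with a two-finger parallel gripper is mounted at the origin on the work surface; the furniture and walls round the work are solid. World frame = base frame: x ahead of the robot, y to its left, z up, the work surface at z = 0. Lengths are in m, angles in rad, forces in N, time in s.
With the tool pointing down it reaches from about 0.325 to 0.85 m from the base axis. Payload 4.4 kg.
Tool frame: the origin (TCP) lies at the very end of the fingers, on their centre line; the grasp point (between the pads) lies 19 mm behind it (ctrl.pinch_z is the distance from the TCP to the grasp point, in m); z points along the fingers, x is the direction in which the jaws open and shut, and the axes are right-handed (so a half turn about z gives the same grasp; the last joint's range is limited). The gripper opens to 94 mm and grips with 3 to 60 N. Pads are 16 mm wide; open, the fingers measure 119 mm over their backs; the gripper's body (75 mm by 177 mm) begins 78 mm behind the grasp point.
Start: joints at [1.083, 0.207, 1.542, -0, 1.393, -0.15], TCP at [0.19, 0.543, 0.205] pointing down, gripper open.
Joint ranges: [-2.73, 2.73], [-0.86, 2.22], [0.23, 2.46], [-1.11, 4.25], [0.08, 2.63], [-2.82, 2.82]. Speed limits (rad/s): [2.79, 2.79, 3.14, 3.14, 3.14, 3.14].

INTERFACE

Orientations are given as a 3x3 rotation matrix whose columns are the frame's x, y, z axes.
In Python, from workcell import ctrl gives the robot as it stands.
- The arm moves only by the tool servo_tool, never from a script. Its arguments are lists of equal length, an entry for each row: "delta_pos": the shift along the tool's x, y, z in mm, a list of three; "rotation": the turn, a rotation vector about the tool's x, y, z in rad, a list of three; "fingers": the gripper command: -1 is fully open, 1 is shut, values between are in proportion. In form: {"delta_pos": [[dx, dy, dz], ...], "rotation": [[ax, ay, az], ...], "fingers": [fingers, ...]}. A call has 1 to 5 rows; each row is the pose to reach, as a shift and turn from the pose commanded when the call began, along the tool's axes at that moment; what a row does not reach only later rows make up. A row lasts 1/10 s, in which the tool goes at most 50 mm and 8.59 degrees, less where a joint would pass 70% of its speed; a pose out of reach is approached as far as the arm can. A call with a gripper value outside its range is refused whole. The fingers move at their own pace and stop on an object; the grip force is fixed at half the most. Time passes only in rows, so rows that repeat a pose let the fingers close. It gives the time, the measured TCP pose, the force and the opening at its end, in the units of the state.
- ctrl.read_state(): the state, without advancing time (a new reading comes with each control period).
- ctrl.capture(name): name is "scene" or "top"; returns a dict with "image" (384x512x3 uint8, blue, green, red), "K" (3x3 intrinsics, pixels), "cam_to_world" (4x4, takes a point from camera to world coordinates). Camera axes: x right, y down, z forward; pixel columns grow to the right and rows downward; lengths in m; the calibration is good to about 2 mm. A picture is of the moment at which its call begins. There is no depth.
- ctrl.finish_job(): hands the job in, once; it reports no verdict.
The state is a dict: "clock": time; "joint_pos": joint angles; "joint_velocities": joint speeds; "effort": joint torques, N m; "ee_pos": TCP position; "tool_rot": TCP orientation; "wrist_force": force on the tool from outside, world axes, zero at the start; "torque": the same for the moment, N m; "opening": finger opening in m.
Only numpy, scipy, OpenCV 4.12 (cv2) and the standard library are available. Lean on these libraries where they do the work, as an engineer would, in place of code of your own. Each camera call takes 0.05 s, during which the arm holds its last target. There are 200 camera calls.

## Working session

There is one attempt and no reset: what is moved stays moved. The work goes in short steps, Python scripts to look and compute and a tool call to move; the robot and the scene stay as the last step left them, time stands still between calls to the robot, and variables do not carry over. Pictures are saved under pics/ and viewed, about 8 in all and at most 12, crops included, and the job is handed in when it is done.

Besides the shell and the picture viewer there is one more tool, called after ">>>" by a JSON object that holds its "fn" and its "kwargs". servo_tool: Moves the arm, as the interface text tells. Its arguments: {"type":"object","properties":{"delta_pos":{"type":"array"},"rotation":{"type":"array"},"fingers":{"type":"array"}},"required":["delta_pos","rotation","fingers"]}

```bash
mkdir -p pics; ls
cat > h.py <<'E'
import numpy as np, cv2
from workcell import ctrl
def cap(n,fn=None):
    c=ctrl.capture(n)
    if fn: cv2.imwrite('pics/'+fn,c['image'])
    return c
def ray(c,u,v,z):
    K=np.array(c['K']);T=np.array(c['cam_to_world'])
    d=T[:3,:3]@np.linalg.solve(K,[u,v,1.]);o=T[:3,3]
    return o+d*(z-o[2])/d[2]
def proj(c,p):
    K=np.array(c['K']);T=np.array(c['cam_to_world'])
    q=K@(T[:3,:3].T@(np.array(p)-T[:3,3]));return q[:2]/q[2]
E
python3 - <<'E'
from h import *
np.set_printoptions(precision=4,suppress=True)
a=cap('top','top0.png');b=cap('scene','scene0.png')
import pickle;pickle.dump((a,b),open('c0.pkl','wb'))
for c in(a,b):print(np.array(c['K']),np.array(c['cam_to_world']))
s=ctrl.read_state();print(s['clock'],s['ee_pos'],s['tool_rot'],s['opening'],s['joint_pos'],s['wrist_force'])
cv2.imwrite('pics/both0.png',np.hstack([cv2.resize(x['image'],(800,600)) for x in(a,)]))
E
```

```text
pics
[[367.5168   0.     252.6916]
 [  0.     367.5168 188.2919]
 [  0.       0.       1.    ]] [[-0.0257 -0.9921  0.1232  0.4103]
 [-0.9997  0.0261  0.0018 -0.0097]
 [-0.005  -0.1231 -0.9924  1.1022]
 [ 0.      0.      0.      1.    ]]
[[455.0971   0.     256.7731]
 [  0.     455.0971 188.7561]
 [  0.       0.       1.    ]] [[ 0.6406 -0.4357  0.6323 -0.184 ]
 [-0.7678 -0.3495  0.537  -0.6381]
 [-0.013  -0.8295 -0.5584  0.7266]
 [ 0.      0.      0.      1.    ]]
0.1 [0.1897 0.5421 0.2044] [[ 0.3305  0.9438 -0.0009]
 [ 0.9438 -0.3305 -0.0018]
 [-0.002  -0.0003 -1.    ]] 0.09405226224481919 [ 1.0835  0.2073  1.5428 -0.      1.3935 -0.1505] [-0.2294 -0.0066 -0.3365]
```

View pics/top0.png

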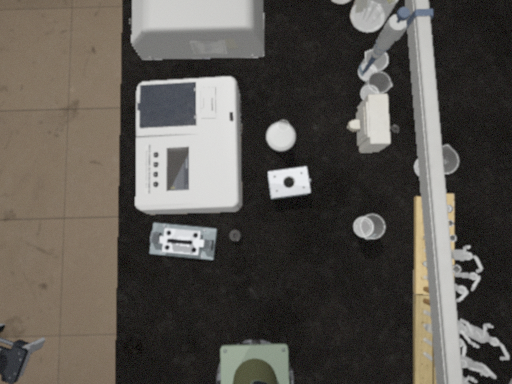

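View pics/scene0.png

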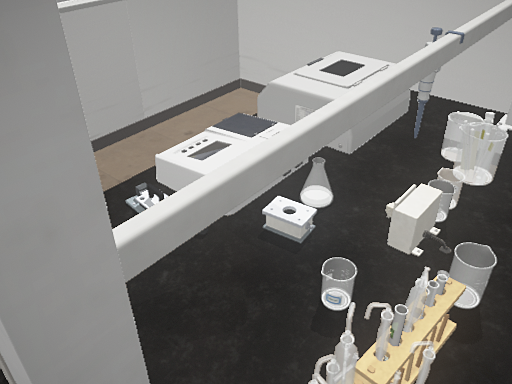

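The top view shows the dock with the plate near (183,241), the chamber near (289,182), the stopper at (235,236), the flask at (280,136) and the beaker at (369,227). I'll enlarge the top view around the dock and chamber.

Run:
```python
from h import *
import pickle;a,b=pickle.load(open('c0.pkl','rb'))
np.set_printoptions(precision=4,suppress=True)
im=a['image']
x=cv2.resize(im[215:270,143:243],None,fx=8,fy=8,interpolation=cv2.INTER_CUBIC)[:440]
y=cv2.resize(im[160:205,255:325],None,fx=8,fy=8,interpolation=cv2.INTER_CUBIC)
y=cv2.resize(y,None,fx=.45,fy=.45);cv=np.zeros((600,800,3),np.uint8);cv[:440]=x;cv[440:,:]=0
cv[440:440+min(160,y.shape[0]),:y.shape[1]]=y[:160]
cv2.imwrite('pics/z0.png',cv)
print('dock',ray(a,183,241,.03),'chamber',ray(a,289,182,.056),'bung',ray(a,235,236,.02))
g=cv2.cvtColor(im,cv2.COLOR_BGR2GRAY).astype(int)
print(g[165:202:1,262:318:2])
```

```text
dock [0.3951 0.1976 0.03  ] chamber [ 0.5556 -0.1126  0.056 ] bung [0.4056 0.0475 0.02  ]
[[39 40 38 ... 32 33 26]
 [32 34 36 ... 27 35 20]
 [35 34 38 ... 37 23 28]
 ...
 [31 23 34 ... 25 29 23]
 [35 23 29 ...  9 15 30]
 [33 31 25 ... 22 27 32]]
```

View pics/z0.png

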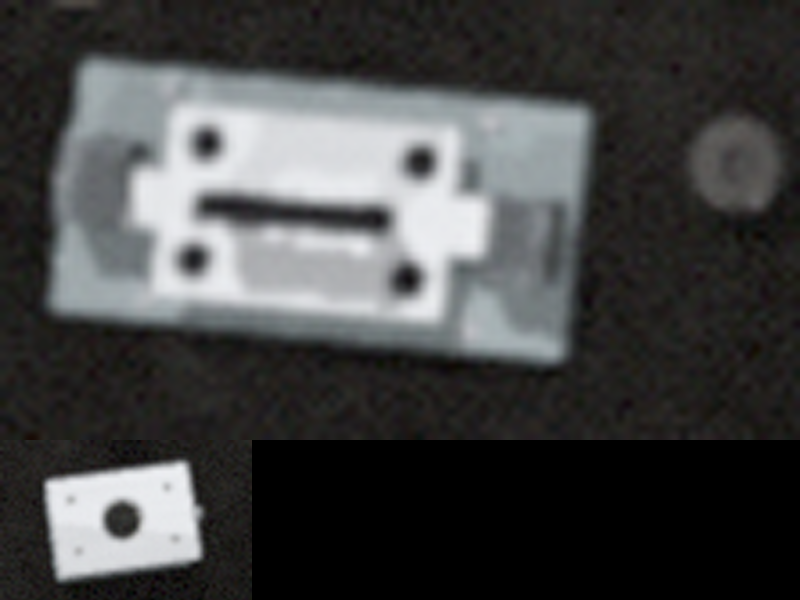

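The zoom shows the plate holes at about (169,233), (196,235), (168,247) and (194,250) in the full image, with the handle bar as a dark stripe between them. The chamber's port and four small threads are visible, with the nozzle on its right (-y) side.

```bash
cat >> h.py <<'E'
def blob(im,u,v,r,thr=None):
    "darkness-weighted centroid inside a square window"
    g=cv2.cvtColor(im,cv2.COLOR_BGR2GRAY).astype(float)
    for _ in range(6):
        u0,v0=int(round(u)),int(round(v))
        w=g[v0-r:v0+r+1,u0-r:u0+r+1];t=np.percentile(w,60) if thr is None else thr
        d=np.clip(t-w,0,None);yy,xx=np.mgrid[v0-r:v0+r+1,u0-r:u0+r+1]
        u,v=(d*xx).sum()/d.sum(),(d*yy).sum()/d.sum()
    return u,v
def square(P):
    "fit centre+angle of pattern; P ordered along (+-39,+-21) A(+,+) C(-,+) B(-,-) D(+,-)"
    M=np.array([[39,21],[-39,21],[-39,-21],[39,-21]])/1000
    c=P.mean(0);Q=P-c
    H=M.T@Q;th=np.arctan2(H[0,1]-H[1,0],H[0,0]+H[1,1])
    R=np.array([[np.cos(th),-np.sin(th)],[np.sin(th),np.cos(th)]])
    return c,th,(Q-M@R.T)*1000
E
python3 - <<'E'
from h import *
import pickle;a,b=pickle.load(open('c0.pkl','rb'))
np.set_printoptions(precision=4,suppress=True)
im=a['image']
z=lambda u,v:(143+u/8-.5,215+v/8-.5)
# x axis -> image left(+y): A=(+x,+y'): plate x=+Y, plate y=-X (down in image)
pl=[z(195,258),z(405,278),z(420,160),z(207,143)]
pl=[blob(im,*p,2) for p in pl];print(np.array(pl))
P=np.array([ray(a,*p,.032)[:2] for p in pl])
o=[0,1,2,3];print('plate',square(P))
zc=lambda u,v:(255+u/3.6-.5,160+(v-440)/3.6-.5)
ch=[zc(79,551),zc(175,538),zc(167,486),zc(71,499)]
ch=[blob(im,*p,2) for p in ch];print(np.array(ch))
P=np.array([ray(a,*p,.056)[:2] for p in ch]);print('chamber',square(P),ray(a,*blob(im,*zc(122,520),6,120),.056))
# dock outline / bung / flange outline
g=cv2.cvtColor(im,cv2.COLOR_BGR2GRAY)
m=(g>120).astype(np.uint8);n,l,s,cc=cv2.connectedComponentsWithStats(m)
i=l[175,280];ct=cv2.findContours((l==i).astype(np.uint8),0,1)[0][0];r=cv2.minAreaRect(ct);print(r,ray(a,*r[0],.056))
m=cv2.morphologyEx((g>75).astype(np.uint8),cv2.MORPH_CLOSE,np.ones((5,5)));m[:221]=0;m[:,223:]=0;m[:,:145]=0;m[265:]=0
ct=max(cv2.findContours(m,0,1)[0],key=cv2.contourArea);r=cv2.minAreaRect(ct);print(r,ray(a,*r[0],.01))
E
```

```text
[[166.7137 246.9864]
 [193.2789 249.4649]
 [195.0487 234.7883]
 [168.3769 232.4276]]
plate (array([0.3956, 0.2034]), np.float64(1.4545687296395748), array([[ 0.0113, -0.3967],
       [ 0.0521,  0.5527],
       [ 0.1074,  0.0598],
       [-0.1708, -0.2158]]))
[[276.3712 190.4087]
 [303.2514 187.0034]
 [300.999  172.5794]
 [274.1885 176.1187]]
chamber (array([ 0.557 , -0.1118]), np.float64(1.6765676371452471), array([[ 0.194 , -0.2769],
       [-0.2402, -0.0814],
       [ 0.0392,  0.1823],
       [ 0.007 ,  0.176 ]])) [ 0.556  -0.1109  0.056 ]
((289.2314453125, 181.7357940673828), (27.95262336730957, 41.895896911621094), 82.40535736083984) [ 0.5563 -0.1133  0.056 ]
((182.0841522216797, 240.6584014892578), (66.56797790527344, 32.935726165771484), 5.710593223571777) [0.3959 0.2042 0.01  ]
```

Run:
```python
from h import *
import pickle;a,b=pickle.load(open('c0.pkl','rb'))
np.set_printoptions(precision=4,suppress=True)
for z in(0,.05,.1,.15,.2,.25):
    p=ray(a,138,210,z);q=ray(a,241,210,z);print(z,p,proj(b,p),q,proj(b,q))
for z in (0,.124):p=ray(a,281,136,z);print('flask',p,proj(b,p))
def tool(x,y,phi,zt):
    s=ctrl.read_state();R=np.array(s['tool_rot']);p=np.array(s['ee_pos'])
    d=R.T@(np.array([x,y,zt])-p)*1000
    f=np.arctan2(R[1,0],R[0,0]);print('delta mm',d,'turn about tool z (=-world)',-(phi-f))
tool(.3956,.2034,1.4546-np.pi/2,.145)
```

```text
0 [0.4904 0.3385 0.    ] [153.328  177.8504] [0.4824 0.029  0.    ] [227.6177 219.1433]
0.05 [0.4868 0.3227 0.05  ] [153.4491 165.6622] [0.4791 0.0273 0.05  ] [226.2863 204.412 ]
0.1 [0.4832 0.3069 0.1   ] [153.5774 152.7365] [0.4758 0.0255 0.1   ] [224.8815 188.8694]
0.15 [0.4795 0.2911 0.15  ] [153.7138 139.0043] [0.4726 0.0238 0.15  ] [223.3971 172.4468]
0.2 [0.4759 0.2753 0.2   ] [153.8589 124.3876] [0.4693 0.022  0.2   ] [221.8263 155.0671]
0.25 [0.4723 0.2595 0.25  ] [154.0137 108.7982] [0.466  0.0203 0.25  ] [220.1612 136.6442]
flask [ 0.7068 -0.0989  0.    ] [316.8147 198.1915]
flask [ 0.6734 -0.0889  0.124 ] [309.2619 163.2653]
delta mm [-251.4651  306.2758   59.8434] turn about tool z (=-world) 1.3501705570731608
```

>>> {"fn": "servo_tool", "kwargs": {"delta_pos": [[-60, 73, 0], [-100, 122, 0], [-140, 170, 0], [-170, 207, 0], [-190, 232, 0]], "rotation": [[0, 0, 0.14], [0, 0, 0.28], [0, 0, 0.42], [0, 0, 0.56], [0, 0, 0.7]], "fingers": [-1, -1, -1, -1, -1]}}

```text
clock: 0.6
ee_pos: [0.3203, 0.3273, 0.2051]
tool_rot: [[0.863, 0.505, -0.0], [0.505, -0.863, -0.0], [-0.0, 0.0, -1.0]]
wrist_force: [0.7, -0.0, -0.5]
opening: 0.0939
```

```bash
cat >> h.py <<'E'
def tool(x,y,phi,zt):
    s=ctrl.read_state();R=np.array(s['tool_rot']);p=np.array(s['ee_pos'])
    d=R.T@(np.array([x,y,zt])-p)*1000
    f=np.arctan2(R[1,0],R[0,0]);tz=R[:,2]
    # level: rotation bringing tool z to -world z, in tool axes
    ax=R.T@np.cross(tz,[0,0,-1])
    print('t',s['clock'],'pos',p.round(4),'d',d.round(1),'turn',round(-(phi-f),4),'level',ax.round(4),'F',np.round(s['wrist_force'],1),'op',round(s['opening'],4))
E
python3 -c "
from h import *
tool(.3956,.2034,-.116,.145)"
```

```text
t 0.6 pos [0.3203 0.3273 0.2051] d [  2.5 145.   60.1] turn 0.645 level [ 0.0002  0.0004 -0.    ] F [ 0.7 -0.  -0.5] op 0.0939
```

>>> {"fn": "servo_tool", "kwargs": {"delta_pos": [[0, 40, 0], [1, 80, 20], [2, 120, 40], [2.5, 145, 60], [2.5, 145, 60]], "rotation": [[0, 0, 0.14], [0, 0, 0.28], [0, 0, 0.42], [0, 0, 0.56], [0, 0, 0.645]], "fingers": [-1, -1, -1, -1, -1]}}

```text
clock: 1.1
ee_pos: [0.3949, 0.2023, 0.1423]
tool_rot: [[0.993, -0.12, -0.006], [-0.12, -0.993, -0.003], [-0.005, 0.003, -1.0]]
wrist_force: [0.1, 0.6, -1.4]
opening: 0.0943
```

```bash
python3 -c "
from h import *
tool(.3956,.2034,-.116,.045)
a=cap('top','t1.png');b=cap('scene','s1.png')
x=cv2.resize(a['image'][205:280,133:233],(800,600),interpolation=cv2.INTER_CUBIC)
y=cv2.resize(b['image'][160:220,110:190],(800,600),interpolation=cv2.INTER_CUBIC)
cv2.imwrite('pics/z1.png',cv2.resize(np.vstack([x,y]),(400,600)))"
```

```text
t 1.1 pos [0.3949 0.2023 0.1423] d [ 1.1 -1.5 97.2] turn -0.004 level [0.0034 0.0054 0.    ] F [ 0.1  0.6 -1.4] op 0.0943
```

View pics/z1.png

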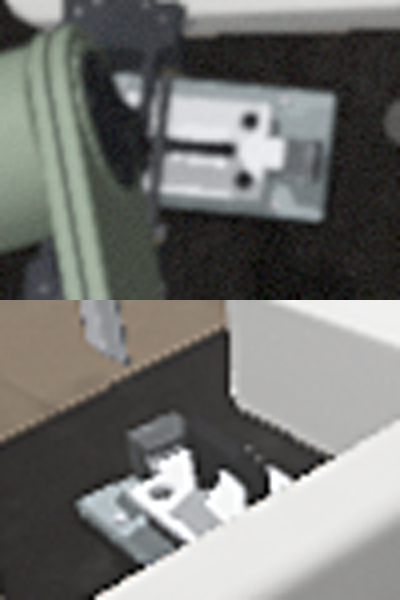

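The top view shows the gripper over the plate's left half because of parallax, with the handle stripe still visible at its centre. The scene view shows the near end of the dock and its hook, clear of the gripper. Next I descend and close.

>>> {"fn": "servo_tool", "kwargs": {"delta_pos": [[0, 0, 30], [0, 0, 60], [0, 0, 80], [0, 0, 92], [0, 0, 97]], "rotation": [[0, 0, 0], [0, 0, 0], [0, 0, 0], [0, 0, 0], [0, 0, 0]], "fingers": [-1, -1, -1, -1, -1]}}

```text
clock: 1.7
ee_pos: [0.3953, 0.2059, 0.0476]
tool_rot: [[0.994, -0.109, -0.002], [-0.109, -0.994, -0.0], [-0.001, 0.001, -1.0]]
wrist_force: [0.1, -0.4, 0.4]
opening: 0.0944
```

>>> {"fn": "servo_tool", "kwargs": {"delta_pos": [[0, 0, 0], [0, 0, 0], [0, 0, 0]], "rotation": [[0, 0, 0], [0, 0, 0], [0, 0, 0]], "fingers": [-1, -1, -1]}}

```text
clock: 2.0
ee_pos: [0.3972, 0.2061, 0.0496]
tool_rot: [[0.994, -0.11, 0.002], [-0.11, -0.994, 0.001], [0.002, -0.001, -1.0]]
wrist_force: [0.8, -0.3, 0.9]
opening: 0.0944
```

```bash
python3 -c "
from h import *
tool(.3956,.2034,-.116,.045)"
```

```text
t 2.0 pos [0.3972 0.2061 0.0496] d [-1.3  2.8  4.6] turn 0.0054 level [-0.001  -0.0023 -0.    ] F [ 0.8 -0.3  0.9] op 0.0944
```

>>> {"fn": "servo_tool", "kwargs": {"delta_pos": [[-1.2, 2.8, 4], [-1.2, 2.8, 4], [-1.2, 2.8, 4], [-1.2, 2.8, 4], [-1.2, 2.8, 4]], "rotation": [[0, 0, 0.005], [0, 0, 0.005], [0, 0, 0.005], [0, 0, 0.005], [0, 0, 0.005]], "fingers": [-1, -1, -0.5, 0, 0.5]}}

```text
clock: 2.5
ee_pos: [0.3946, 0.203, 0.0445]
tool_rot: [[0.993, -0.116, 0.0], [-0.116, -0.993, 0.0], [0.0, -0.0, -1.0]]
wrist_force: [0.6, 0.4, -0.2]
opening: 0.0737
```

>>> {"fn": "servo_tool", "kwargs": {"delta_pos": [[0, 0, 0], [0, 0, 0], [0, 0, 0], [0, 0, 0], [0, 0, 0]], "rotation": [[0, 0, 0], [0, 0, 0], [0, 0, 0], [0, 0, 0], [0, 0, 0]], "fingers": [1, 1, 1, 1, 1]}}

```text
clock: 3.0
ee_pos: [0.3945, 0.203, 0.0444]
tool_rot: [[0.993, -0.116, -0.0], [-0.116, -0.993, -0.0], [-0.0, 0.0, -1.0]]
wrist_force: [0.5, 0.6, 0.3]
opening: 0.0334
```

```bash
python3 -c "
from h import *
tool(.3956,.2034,-.116,.045)"
```

```text
t 3.0 pos [0.3945 0.203  0.0444] d [ 1.  -0.5 -0.6] turn 0.0 level [0. 0. 0.] F [0.5 0.6 0.3] op 0.0334
```

>>> {"fn": "servo_tool", "kwargs": {"delta_pos": [[0.5, 0, 0], [0.5, 0, 0], [0.5, 0, 0], [0.5, 0, 0], [0.5, 0, 0]], "rotation": [[0, 0, 0], [0, 0, 0], [0, 0, 0], [0, 0, 0], [0, 0, 0]], "fingers": [1, 1, 1, 1, 1]}}

```text
clock: 3.5
ee_pos: [0.3949, 0.203, 0.0444]
tool_rot: [[0.993, -0.116, -0.0], [-0.116, -0.993, 0.0], [-0.0, 0.0, -1.0]]
wrist_force: [-1.2, -0.4, 1.2]
opening: 0.0116
```

```bash
python3 -c "
from h import *
tool(.3956,.2034,-.116,.045)"
```

```text
t 3.5 pos [0.3949 0.203  0.0444] d [ 0.6 -0.5 -0.6] turn -0.0 level [0.     0.0003 0.    ] F [-1.2 -0.4  1.2] op 0.0116
```

Gripped: the opening reads 11.6 mm on the 12 mm bar. I'll ease the plate up 1 mm, since the hooks leave 3 mm of air, and turn it anticlockwise 0.65 rad.

>>> {"fn": "servo_tool", "kwargs": {"delta_pos": [[0, 0, -1], [0, 0, -1], [0, 0, -1], [0, 0, -1], [0, 0, -1]], "rotation": [[0, 0, 0], [0, 0, -0.04], [0, 0, -0.1], [0, 0, -0.17], [0, 0, -0.25]], "fingers": [1, 1, 1, 1, 1]}}

```text
clock: 4.0
ee_pos: [0.3944, 0.2027, 0.0449]
tool_rot: [[0.991, 0.137, -0.001], [0.137, -0.991, -0.0], [-0.001, 0.0, -1.0]]
wrist_force: [-0.6, -0.5, -2.6]
opening: 0.0115
```

>>> {"fn": "servo_tool", "kwargs": {"delta_pos": [[0, 0, 0], [0, 0, 0], [0, 0, 0], [0, 0, 0], [0, 0, 0]], "rotation": [[0, 0, -0.1], [0, 0, -0.2], [0, 0, -0.3], [0, 0, -0.37], [0, 0, -0.4]], "fingers": [1, 1, 1, 1, 1]}}

```text
clock: 4.5
ee_pos: [0.3944, 0.2027, 0.0449]
tool_rot: [[0.86, 0.511, -0.001], [0.511, -0.86, -0.0], [-0.001, -0.0, -1.0]]
wrist_force: [-0.3, 0.4, -2.6]
opening: 0.0117
```

```bash
python3 -c "
from h import *
tool(.3956,.2034,.534,.045)
a=cap('top','t2.png');b=cap('scene','s2.png')
x=cv2.resize(a['image'][205:280,133:233],(800,600),interpolation=cv2.INTER_CUBIC)
y=cv2.resize(b['image'][160:220,110:190],(800,600),interpolation=cv2.INTER_CUBIC)
cv2.imwrite('pics/z2.png',cv2.resize(np.vstack([x,y]),(400,600)))"
```

```text
t 4.5 pos [0.3944 0.2027 0.0449] d [ 1.4  0.  -0.1] turn 0.0019 level [-0.0002  0.0012 -0.    ] F [-0.3  0.4 -2.6] op 0.0117
```

View pics/z2.png

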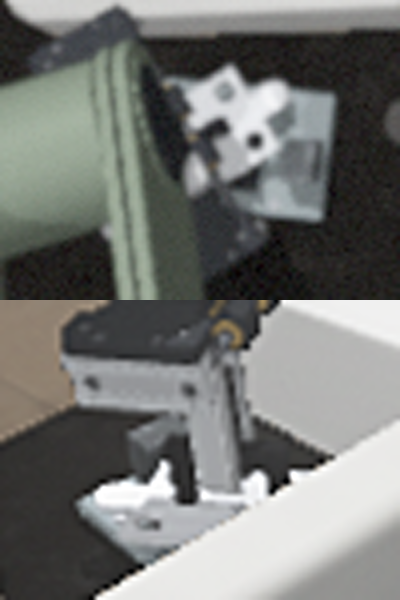

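The plate has turned about 0.65 rad. In the top view the right ear, near (268,90) in the crop, is well clear of the hook at (300,155). Both views agree, so I lift.

>>> {"fn": "servo_tool", "kwargs": {"delta_pos": [[0, 0, -8], [0, 0, -25], [0, 0, -50], [0, 0, -75], [0, 0, -100]], "rotation": [[0, 0, 0], [0, 0, 0], [0, 0, 0], [0, 0, 0], [0, 0, 0]], "fingers": [1, 1, 1, 1, 1]}}

```text
clock: 5.1
ee_pos: [0.3948, 0.2029, 0.1467]
tool_rot: [[0.861, 0.508, -0.0], [0.508, -0.861, -0.0], [-0.0, -0.0, -1.0]]
wrist_force: [1.1, 0.1, -2.9]
opening: 0.0116
```

```bash
python3 -c "
from h import *
tool(.557,-.1118,.106,.145)"
```

```text
t 5.1 pos [0.3948 0.2029 0.1467] d [-20.3 353.4   1.7] turn 0.4274 level [-0.  0.  0.] F [ 1.1  0.1 -2.9] op 0.0116
```

>>> {"fn": "servo_tool", "kwargs": {"delta_pos": [[0, 20, -20], [-3, 55, -35], [-6, 95, -40], [-8, 135, -40], [-10, 175, -40]], "rotation": [[0, 0, 0.04], [0, 0, 0.1], [0, 0, 0.16], [0, 0, 0.22], [0, 0, 0.28]], "fingers": [1, 1, 1, 1, 1]}}

```text
clock: 5.6
ee_pos: [0.4761, 0.0458, 0.1864]
tool_rot: [[0.969, 0.249, 0.001], [0.249, -0.969, -0.0], [0.001, 0.0, -1.0]]
wrist_force: [0.3, -0.3, -2.8]
opening: 0.0114
```

```bash
python3 -c "
from h import *
tool(.557,-.1118,.106,.145)"
```

```text
t 5.6 pos [0.4761 0.0458 0.1864] d [ 39.1 172.8  41.5] turn 0.1452 level [ 0.0004 -0.0014  0.    ] F [ 0.3 -0.3 -2.8] op 0.0114
```

>>> {"fn": "servo_tool", "kwargs": {"delta_pos": [[9, 40, 0], [18, 80, 5], [27, 120, 20], [35, 155, 35], [39, 173, 41]], "rotation": [[0, 0, 0.03], [0, 0, 0.06], [0, 0, 0.1], [0, 0, 0.13], [0, 0, 0.145]], "fingers": [1, 1, 1, 1, 1]}}

```text
clock: 6.1
ee_pos: [0.5566, -0.1129, 0.1431]
tool_rot: [[0.994, 0.105, -0.002], [0.105, -0.994, 0.0], [-0.002, -0.0, -1.0]]
wrist_force: [-0.6, 0.1, -2.2]
opening: 0.0122
```

>>> {"fn": "servo_tool", "kwargs": {"delta_pos": [[0, 0, 0], [0, 0, 0], [0, 0, 0], [0, 0, 0]], "rotation": [[0, 0, 0], [0, 0, 0], [0, 0, 0], [0, 0, 0]], "fingers": [1, 1, 1, 1]}}

```text
clock: 6.5
ee_pos: [0.5567, -0.1091, 0.1453]
tool_rot: [[0.994, 0.111, 0.001], [0.111, -0.994, -0.0], [0.001, 0.0, -1.0]]
wrist_force: [-0.4, -0.8, -2.9]
opening: 0.0115
```

```bash
python3 -c "
from h import *
tool(.557,-.1118,.106,.0894)
a=cap('top','t3.png');b=cap('scene','s3.png')
import pickle;pickle.dump((a,b),open('c3.pkl','wb'))
x=cv2.resize(a['image'][145:220,240:340],(800,600),interpolation=cv2.INTER_CUBIC)
y=cv2.resize(b['image'][160:250,240:360],(800,600),interpolation=cv2.INTER_CUBIC)
cv2.imwrite('pics/z3.png',cv2.resize(np.vstack([x,y]),(450,600)))"
```

```text
t 6.5 pos [ 0.5567 -0.1091  0.1453] d [-0.   2.7 55.9] turn 0.0048 level [ 0.0001 -0.0009  0.    ] F [-0.4 -0.8 -2.9] op 0.0115
```

View pics/z3.png

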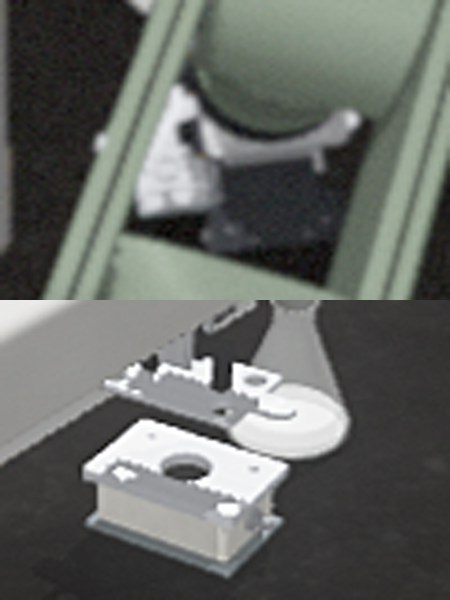

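The scene view shows the plate level over the chamber, with hole ellipses at about (255,380) and (222,410) in the crop. The flange is free below it, and the arm hides part of the plate in the top view. I'll descend to the hover height.

>>> {"fn": "servo_tool", "kwargs": {"delta_pos": [[0, 2.5, 12], [0, 2.5, 26], [0, 2.5, 38], [0, 2.5, 48], [0, 2.5, 54]], "rotation": [[0, 0, 0.005], [0, 0, 0.005], [0, 0, 0.005], [0, 0, 0.005], [0, 0, 0.005]], "fingers": [1, 1, 1, 1, 1]}}

```text
clock: 7.1
ee_pos: [0.5558, -0.1125, 0.0883]
tool_rot: [[0.995, 0.104, -0.003], [0.104, -0.995, 0.001], [-0.003, -0.001, -1.0]]
wrist_force: [0.0, -0.5, -3.5]
opening: 0.0118
```

>>> {"fn": "servo_tool", "kwargs": {"delta_pos": [[0, 0, 0], [0, 0, 0], [0, 0, 0], [0, 0, 0]], "rotation": [[0, 0, 0], [0, 0, 0], [0, 0, 0], [0, 0, 0]], "fingers": [1, 1, 1, 1]}}

```text
clock: 7.5
ee_pos: [0.5576, -0.1131, 0.0912]
tool_rot: [[0.995, 0.104, 0.001], [0.104, -0.995, -0.001], [0.001, 0.001, -1.0]]
wrist_force: [0.1, -0.5, -2.3]
opening: 0.0116
```

```bash
python3 -c "
from h import *
tool(.557,-.1118,.106,.0894)
a=cap('top','t4.png');b=cap('scene','s4.png')
import pickle;pickle.dump((a,b),open('c4.pkl','wb'))
x=cv2.resize(a['image'][150:210,245:325],(800,600),interpolation=cv2.INTER_CUBIC)
y=cv2.resize(b['image'][180:255,240:340],(800,600),interpolation=cv2.INTER_CUBIC)
cv2.imwrite('pics/z4.png',y);cv2.imwrite('pics/z4t.png',x)"
```

```text
t 7.5 pos [ 0.5576 -0.1131  0.0912] d [-0.5 -1.4  1.8] turn -0.0019 level [ 0.0007 -0.0014 -0.    ] F [ 0.1 -0.5 -2.3] op 0.0116
```

View pics/z4.png

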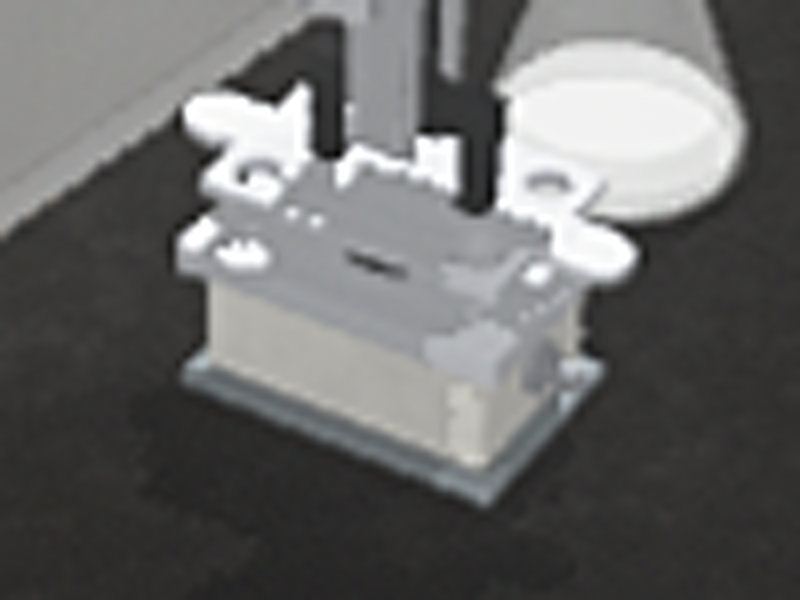

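View pics/z4t.png

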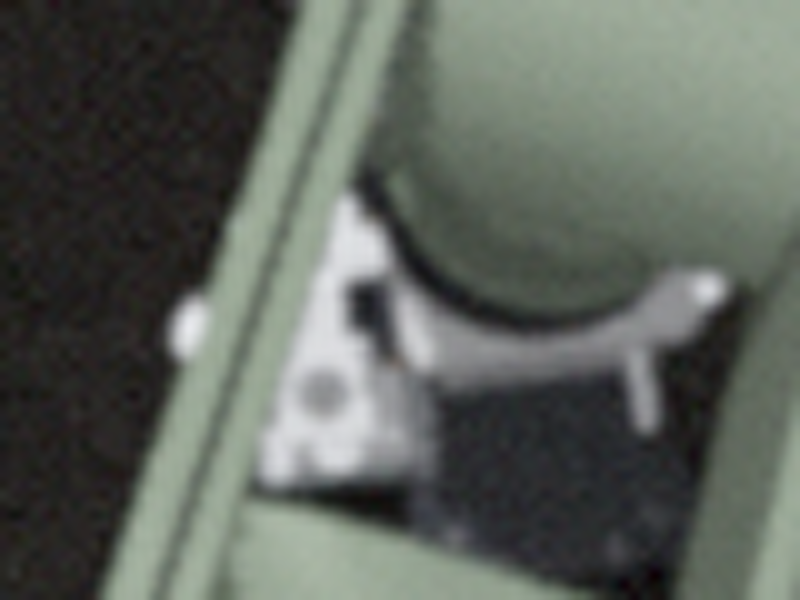

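Run:
```python
from h import *
import pickle;a,b=pickle.load(open('c4.pkl','rb'));a0,b0=pickle.load(open('c0.pkl','rb'))
np.set_printoptions(precision=4,suppress=True)
c=np.array([.557,-.1118]);th=1.6766;R=np.array([[np.cos(th),-np.sin(th)],[np.sin(th),np.cos(th)]])
for n,m in zip('ACBD',[[39,21],[-39,21],[-39,-21],[39,-21]]):
    w=c+R@np.array(m)/1000
    p=proj(b,[*w,.0785]);q=proj(a,[*w,.0785]);t=proj(a,[*w,.056]);ts=proj(b,[*w,.056])
    f=lambda u,o,s:((np.array(u)-o)+.5)*s-.5
    print(n,w,'scene rim',p,f(p,[240,180],8),'top rim crop',f(q,[245,150],10),'thread top',f(t,[245,150],10),'thread scene',ts)
# threads in first scene picture
g=cv2.cvtColor(b0['image'],cv2.COLOR_BGR2GRAY)
print(g[196:236:1,262:318].min())
y=cv2.resize(b0['image'][185:245,250:330],(800,600),interpolation=cv2.INTER_CUBIC)
for i,m in enumerate([[39,21],[-39,21],[-39,-21],[39,-21]]):
    u,v=proj(b0,[*(c+R@np.array(m)/1000),.056]);print(u,v,blob(b0['image'],u,v,2))
for u,v in [(277,188.5)]:print('top hole',blob(a['image'],u,v,3))
for u,v in [(240+260/8,180+177/8),(240+548/8,180+182/8)]:print('scene hole',u,v,blob(b['image'],u,v,3),ray(b,*blob(b['image'],u,v,3),.0785))
```

```text
A [ 0.532  -0.0752] scene rim [270.9927 200.5134] [251.4412 167.6073] top rim crop [322.0607 399.9649] thread top [317.3527 409.3631] thread scene [270.9525 207.9026]
C [ 0.5402 -0.1528] scene rim [298.779  210.8156] [473.7322 250.0244] top rim crop [597.3123 363.6197] thread top [586.7772 373.78  ] thread scene [298.4181 218.3327]
B [ 0.582  -0.1484] scene rim [307.268  202.1408] [541.6443 180.6265] top rim crop [575.2241 217.2852] thread top [565.2059 230.481 ] thread scene [306.8213 209.5622]
D [ 0.5738 -0.0708] scene rim [279.9099 192.3735] [322.7792 102.488 ] top rim crop [301.3228 253.3262] thread top [297.0752 265.7725] thread scene [279.774  199.6673]
28
270.95247647433735 207.90262757241592 (np.float64(271.211320754717), np.float64(208.67169811320755))
298.41810151557155 218.33272971140298 (np.float64(298.6965811965812), np.float64(219.14529914529913))
306.8213092138305 209.56222049822355 (np.float64(307.1548387096774), np.float64(210.33548387096775))
279.77398582441947 199.66733932175686 (np.float64(280.0402684563758), np.float64(200.4295302013423))
top hole (np.float64(276.86522911051213), np.float64(188.89904435187455))
scene hole 272.5 202.125 (np.float64(271.82383494445247), np.float64(202.3543500216419)) [ 0.5272 -0.0816  0.0785]
scene hole 308.5 202.75 (np.float64(308.19689586717203), np.float64(202.21692835228296)) [ 0.5832 -0.1503  0.0785]
```

The top view shows one plate hole at crop (325,390) with its thread inside. The scene view shows two holes, within about 2 mm of where they should be. I'll make the small correction and let it settle.

>>> {"fn": "servo_tool", "kwargs": {"delta_pos": [[-0.7, -1.4, 1.5], [-0.7, -1.4, 1.5], [-0.7, -1.4, 1.5], [-0.7, -1.4, 1.5], [-0.7, -1.4, 1.5]], "rotation": [[0, 0, -0.002], [0, 0, -0.002], [0, 0, -0.002], [0, 0, -0.002], [0, 0, -0.002]], "fingers": [1, 1, 1, 1, 1]}}

```text
clock: 8.1
ee_pos: [0.5562, -0.1116, 0.089]
tool_rot: [[0.994, 0.106, 0.0], [0.106, -0.994, -0.0], [0.0, 0.0, -1.0]]
wrist_force: [0.4, 0.4, -3.0]
opening: 0.0115
```

>>> {"fn": "servo_tool", "kwargs": {"delta_pos": [[0, 0, 0], [0, 0, 0], [0, 0, 0], [0, 0, 0], [0, 0, 0]], "rotation": [[0, 0, 0], [0, 0, 0], [0, 0, 0], [0, 0, 0], [0, 0, 0]], "fingers": [1, 1, 1, 1, 1]}}

```text
clock: 8.6
ee_pos: [0.5561, -0.1116, 0.0889]
tool_rot: [[0.994, 0.106, -0.0], [0.106, -0.994, -0.0], [-0.0, -0.0, -1.0]]
wrist_force: [0.6, 0.5, -3.0]
opening: 0.0115
```

```bash
python3 -c "
from h import *
tool(.557,-.1118,.106,.0894)
a=cap('top','t5.png');b=cap('scene','s5.png')
tool(.557,-.1118,.106,.0894)
import pickle;pickle.dump((a,b),open('c5.pkl','wb'))
print(blob(a['image'],277,189,3),blob(b['image'],271.8,202.3,3),blob(b['image'],308.2,202.2,3))
x=cv2.resize(a['image'][178:200,265:295],(600,440),interpolation=cv2.INTER_CUBIC)
y=cv2.resize(b['image'][185:225,255:325],(800,457),interpolation=cv2.INTER_CUBIC)
o=np.zeros((600,800,3),np.uint8);o[:340]=cv2.resize(y,(800,457))[:340];o[340:,:355]=cv2.resize(x,(355,260))
cv2.imwrite('pics/z5.png',o)"
```

```text
t 8.6 pos [ 0.5561 -0.1116  0.0889] d [ 0.8  0.3 -0.5] turn 0.0 level [-0.  0.  0.] F [ 0.6  0.5 -3. ] op 0.0115
t 8.7 pos [ 0.5562 -0.1116  0.089 ] d [ 0.8  0.3 -0.4] turn 0.0 level [ 0. -0. -0.] F [ 0.4  0.4 -3.3] op 0.0116
(np.float64(276.717933836332), np.float64(189.2640742890308)) (np.float64(270.59082892416234), np.float64(202.19945486612158)) (np.float64(307.06060606060606), np.float64(203.3560606060606))
```

View pics/z5.png

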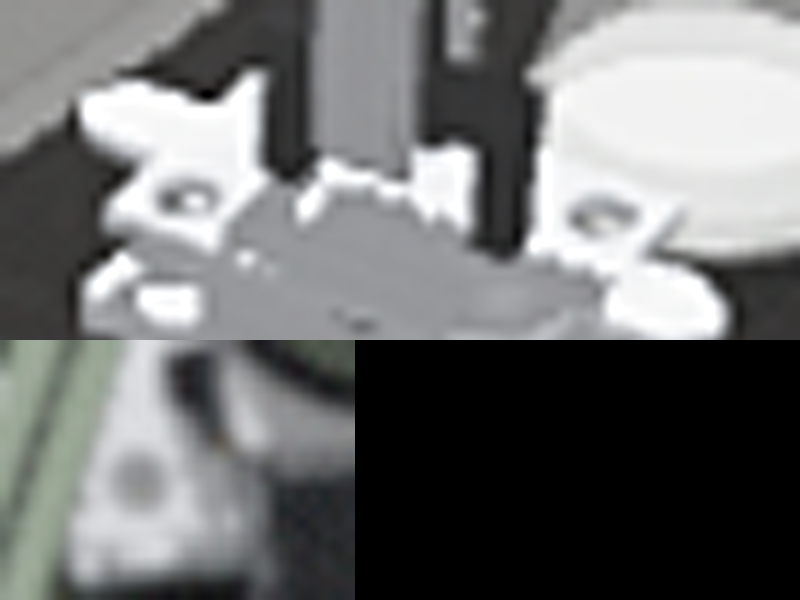

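>>> {"fn": "servo_tool", "kwargs": {"delta_pos": [[0.8, 0.6, -0.4], [0.8, 0.6, -0.4], [0.8, 0.6, -0.4], [0.8, 0.6, -0.4], [0.8, 0.6, -0.4]], "rotation": [[0, 0, 0], [0, 0, 0], [0, 0, 0], [0, 0, 0], [0, 0, 0]], "fingers": [1, 1, 1, 1, 1]}}

```text
clock: 9.2
ee_pos: [0.557, -0.1121, 0.0893]
tool_rot: [[0.994, 0.106, -0.0], [0.106, -0.994, -0.0], [-0.0, 0.0, -1.0]]
wrist_force: [0.2, 0.6, -4.3]
opening: 0.0118
```

>>> {"fn": "servo_tool", "kwargs": {"delta_pos": [[0, 0, 0], [0, 0, 0], [0, 0, 0], [0, 0, 0], [0, 0, 0]], "rotation": [[0, 0, 0], [0, 0, 0], [0, 0, 0], [0, 0, 0], [0, 0, 0]], "fingers": [1, 1, 1, 1, 1]}}

```text
clock: 9.7
ee_pos: [0.557, -0.1121, 0.0893]
tool_rot: [[0.994, 0.106, -0.0], [0.106, -0.994, 0.0], [-0.0, -0.0, -1.0]]
wrist_force: [0.5, 0.1, -3.2]
opening: 0.0113
```

```bash
python3 -c "
from h import *
tool(.557,-.1118,.106,.0894)
a=cap('top');b=cap('scene')
print(blob(a['image'],277,189,3),blob(b['image'],271,202.2,3),blob(b['image'],307.5,203.3,3))
tool(.557,-.1118,.106,.0894)
print(ctrl.finish_job())"
```

```text
t 9.7 pos [ 0.557  -0.1121  0.0893] d [ 0.  -0.3 -0.1] turn 0.0 level [-0.      0.0001  0.    ] F [ 0.5  0.1 -3.2] op 0.0113
(np.float64(276.5897435897436), np.float64(189.13644688644692)) (np.float64(270.91161796151107), np.float64(202.12615823235922)) (np.float64(307.3935214881334), np.float64(203.11802437459912))
t 9.8 pos [ 0.557  -0.1121  0.0893] d [ 0.  -0.3 -0.1] turn -0.0 level [-0.  0.  0.] F [ 0.3 -0.1 -2.5] op 0.0118
the job is handed in; nothing more can be done
None
```

I gripped the cover by its handle, turned it 0.65 rad anticlockwise out from under the hooks and lifted it out. I carried it to the chamber and handed in at 9.8 s, still holding it level over the flange.

- **Pose:** the tool was level and within 0.3 mm of the measured chamber centre, with no measurable yaw error. By the tool height at the grasp, the plate's underside is about 15 mm above the flange.
- **Grip and load:** the opening stayed at about 11.5 mm on the 12 mm bar. The force at the wrist was about 3 N, roughly the plate's weight, with no sign of contact.
- **Hole alignment:** three plate-hole sightings (one hole in both cameras, a second in the scene camera) were about 1 mm or less from where they should be. The clearance is 4.5 mm.
- **Not checked directly:** the arm hid the other two holes from the top camera. I took their alignment from the plate's shape.
- **Camera disagreement:** the two cameras differed by about 1.5 to 2 mm on the chamber, within their stated calibration. I compared each against its own view of the threads.

The path stayed clear of the flask, beaker and stopper, but I did not measure them again at the end.

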